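# Release the ribbon cartridge of a photo printer and catch it

### The job

The photo printer's ribbon is used up: press the orange release key down with one fingertip and, with the key still held down, trap the ribbon cartridge with your other finger in front of the slot as it springs out, so that you hold it part-way out against its spring for a moment. Then let it ease out against that finger as far as the ejector pushes it, and leave it standing level in the mouth of the slot, ready to be taken, with the key back up. Do not let it shoot out of the printer or lift it, and do not disturb the tealight, the two remotes or the mug.

Things in the scene. Friction and masses are not known exactly. Their poses are not given: they have to be found in the camera images.
- printer: White photo printer, fixed on the table, 180 (x) x 135 (y) x 60 mm high; its tilted screen rises to 70 mm. Origin: centre of underside; z up. Its +x side face, 90 mm from the origin, has the cartridge slot (68 mm wide, 14 to 46 mm above the table, centred at y = -20 mm) and the orange key at y = +34 mm. A paper cassette, 24 mm high, sticks 113 mm out of its -y face, x = -62 to 42 mm.
- slot_mouth (a point): Centre of the cartridge slot's opening, in the plane of the printer's +x side face, 29 mm above the table; axes as the printer's: x points straight out of the slot, the way the cartridge comes out, y along the face towards the release key (the key's middle is 54 mm away along y).
- ribbon_cartridge: Ribbon cartridge, about 110 g, 95 (x) x 66 (y) x 30 mm high, dark blue front end with two round white hubs, coloured ribbon on top; in the slot with 1 mm side play. Origin: centre of underside, 14 mm above the table; x points out of the slot. Latched, its front face is 2 mm inside the slot's opening and its origin 40.5 mm from the printer's along the printer's x. Clear of the catch after 6 mm.
- key_top (a point): Point on top of the orange release key, 34 mm above the table with the key up; axes as the printer's. The key is a flat paddle standing 27 mm out of the printer's side face beside the slot (this point is 18 mm out, 9 mm from its outer end), 25 mm wide along y, 4 mm thick, free below. It moves straight down.
- release_key (a joint): Travel of the release key in m: 0 up, 0.007 fully down; 2 N starts it, 4 N plus up to 2 N of catch friction holds it down; it springs back up.
- tealight: Tealight in a round green glass, 46 mm across, 24 mm high, loose, about 85 to 125 mm in front of the slot. Origin: centre of its underside. Not to be disturbed.
- tv_remote: Black TV remote, 170 (x) x 46 x 18 mm, lying loose on the table beyond the key side of the slot. Origin: centre of its underside. Not to be disturbed.
- ac_remote: White air-conditioner remote, 135 (x) x 56 x 22 mm, lying loose on the table on the other side of the slot. Origin: centre of its underside. Not to be disturbed.
- mug: Blue mug, 76 mm across, 90 mm high, loose, behind the printer (its -x side). Origin: centre of its underside. Not to be disturbed.
- ejector (a joint): Travel in m of the spring ejector behind the cartridge: 0 latched, 0.030 end of stroke. Once the key is about 4 mm down it drives the cartridge out with 3 N, falling to 1.5 N, in under 0.1 s; only a finger already standing in front keeps it from shooting right out. Let out slowly, it stops about 30 mm out.
Not all that is in view belongs to the job. What is shaped like the ribbon_cartridge but green is not meant.

How it is judged:
On the way:
1. with the release key held down, the cartridge has sprung out of its catch and a finger holds it part-way out, against the spring (value of joint release_key above 0.003 m and contact force between the fingers and ribbon_cartridge above 0.3 N and x of ribbon_cartridge in the frame of printer between 0.0435 and 0.07 m), for 0.2 s.
At the end, for the whole second after the job is handed in: The cartridge rests level in the slot, 24 to 40 mm out from its latched position (the ejector's stroke is 30 mm), tilted less than 0.08 rad and not raised off the slot's floor by more than 5 mm, at rest; the release key is up (x of ribbon_cartridge in the frame of printer between 0.064 and 0.0805 m and angle between ribbon_cartridge's own z axis and vertical below 0.08 rad and height (world z) of ribbon_cartridge between 0.01 and 0.019 m and linear speed of ribbon_cartridge below 0.01 m/s and value of joint release_key below 0.002 m); the robot touches nothing.
It fails at once if the cartridge shot or was drawn out of the slot (more than 48 mm from its latched position) (x of ribbon_cartridge in the frame of printer above 0.0885 m).
It fails at once if the cartridge was lifted or tipped (height (world z) of ribbon_cartridge above 0.024 m or angle between ribbon_cartridge's own z axis and vertical above 0.2 rad).
It fails at once if a bystander (tealight, remotes, mug) was disturbed (moved more than 15 mm) (distance of any of tealight, tv_remote, ac_remote, mug from where it was at the start of the episode above 0.015 m).
It also fails if it takes over 38 s, if anything falls off the work surface, if the arm or the gripper's body presses on something with over 40 N, if the wrist force passes 120 N, or if a joint passes its speed limit or range.

### The arm

A 6-joint arm with a two-finger parallel gripper is mounted at the origin on the work surface. World frame = base frame: x ahead of the robot, y to its left, z up, the work surface at z = 0. Lengths are in m, angles in rad, forces in N, time in s.
With the tool pointing down it reaches from about 0.35 to 0.975 m from the base axis. Payload 7.1 kg.
Tool frame: the origin (TCP) lies midway between the tips of the shut fingers; the grasp point (between the pads) lies 19 mm behind it; z points along the fingers, y is the line along which they close (so a half turn about z gives the same grasp; the last joint's range is limited). The gripper opens to 88 mm and grips with 3 to 60 N. Pads are 20 mm wide; open, the fingers measure 115 mm over their backs; the gripper's body (75 mm by 178 mm) begins 61 mm behind the grasp point.
Start: joints at [-0.019, 0.423, 1.63, -0, 1.089, -0.019], TCP at [0.625, 0, 0.185] pointing down, gripper open.
Joint ranges: [-3, 3], [-0.9, 2.11], [0.09, 2.58], [-1.31, 4.45], [0.11, 2.69], [-2.54, 2.54]. Speed limits (rad/s): [2.39, 2.39, 3.01, 3.14, 3.14, 3.14].

### API

Orientations are given as a unit quaternion [x, y, z, w].
In Python, from workcell import ctrl gives the robot as it stands.
- The arm moves only by the tool carry_out, never from a script. Its argument "plan" is a list that holds one entry, the list of rows, each a list of 5 numbers: the opening in per cent of the stroke, from 0 (shut) to 100 (fully open), then the shift along the tool's x, y, z in mm, then the turn about the tool's z in degrees. In form: [[[jaw, tx, ty, tz, turn], ...]]. A call has 1 to 10 rows; each row shifts and turns the commanded pose from where the row before left it, along the tool's axes as they then stand; what a row does not reach is not made up. A row lasts 1/12 s, in which the tool goes at most 41.7 mm and 7.16 degrees, less where a joint would pass 70% of its speed; a pose out of reach is approached as far as the arm can. A call is refused whole if a number of a shift passes 41.7 or a number of a turn 7.16, either way. A call with a gripper value outside its range is refused whole. The fingers move at their own pace and stop on an object; "newtons" is the grip in N (left out, the last holds). Time passes only in rows, so rows that do not move let the fingers close. It gives the time, the measured TCP pose, the force, the opening and the grip force at its end, in the units of the state.
- ctrl.read_state(): the state, without advancing time (a new reading comes with each control period).
- ctrl.snapshot(name): name is "scene" or "side" or "wrist"; returns a dict with "frame" (420x560x3 uint8, red, green, blue), "mtx" (3x3 intrinsics, pixels), "eye" and "attitude" of the camera in the world; the wrist camera has in their place "hand_eye" (4x4, takes a point from camera to tool coordinates, whose origin is the TCP and whose axes are the flange's). Camera axes: x right, y down, z forward; pixel columns grow to the right and rows downward; lengths in m; the calibration is good to about 2 mm. A picture is of the moment at which its call begins: read the wrist's pose just before it. There is no depth.
- ctrl.finish_job(): hands the job in; it is judged then, once.
The state is a dict: "time": time; "joints": joint angles; "qd": joint speeds; "joint_torque": joint torques, N m; "tcp_pos": TCP position; "ee_rot": TCP orientation; "force": force on the tool from outside, world axes, zero at the start; "ft_torque": the same for the moment, N m; "grip_width": finger opening in m; "grip_force": force on a finger pad.
Only numpy, scipy, OpenCV 4.12 (cv2) and the standard library are available. Lean on these libraries where they do the work, as an engineer would, in place of code of your own. Each camera call takes 0.05 s, during which the arm holds its last target. There are 200 camera calls.

## Working session

There is one attempt and no reset: what is moved stays moved. The work goes in short steps, Python scripts to look and compute and a tool call to move; the robot and the scene stay as the last step left them, time stands still between calls to the robot, and variables do not carry over. Pictures are saved under pics/ and viewed, at most 10 in all, crops included, and the job is handed in when it is done.

Besides the shell and the picture viewer there is one more tool, called after "Request:" as name([rows], argument=value, ...), one row to a line, values as JSON. carry_out: Moves the arm, as the interface text tells. Its arguments: {"type":"object","properties":{"plan":{"type":"array","items":{"type":"array","items":{"type":"array","items":{"type":"number"}}}},"newtons":{"type":"number"}},"required":["plan"]}

```bash
mkdir -p pics; ls; cat > h.py <<'E'
from workcell import ctrl
import cv2, numpy as np
def save(n,f):
    s=ctrl.snapshot(n); cv2.imwrite(f'pics/{f}.png',s['frame'][:,:,::-1]); np.save(f'pics/{f}.npy',s,allow_pickle=True); return s
E
python3 - <<'E'
from h import *
for n in ['scene','side']:
    s=save(n,n+'0'); print(n,s['mtx'],s['eye'],s['attitude'])
print(ctrl.read_state())
E
```

```text
pics
scene [[454.50570481   0.         277.43268675]
 [  0.         454.50570481 207.99498375]
 [  0.           0.           1.        ]] [ 1.11517622 -0.17998338  0.659657  ] [ 0.78457889  0.48695544 -0.21084294 -0.32071111]
side [[489.88775475   0.         277.41414446]
 [  0.         489.88775475 216.17467131]
 [  0.           0.           1.        ]] [0.24579894 0.83659137 0.70255296] [-0.18591056  0.88378768 -0.42118985  0.08340095]
{'time': 0.1, 'joints': array([-1.90187441e-02,  4.23741291e-01,  1.63056100e+00, -1.05665192e-06,
        1.08857039e+00, -1.89968516e-02]), 'qd': array([ 0.00138983, -0.00163474, -0.00187815,  0.0025923 ,  0.0016246 ,
        0.00108377]), 'joint_torque': array([ 6.49496542e-04, -5.45618248e+01, -2.74323839e+01,  6.46709581e-02,
        1.88581715e-02,  1.54216096e-06]), 'tcp_pos': array([6.24488433e-01, 2.34095570e-05, 1.84514547e-01]), 'ee_rot': array([ 7.07114203e-01,  7.07099070e-01, -4.44211927e-04, -4.60753540e-04]), 'force': array([ 0.46773441, -1.32451526,  0.39707551]), 'ft_torque': array([0.01722094, 0.01435253, 0.02591474]), 'grip_force': 0.0, 'grip_width': 0.08772490786348451}
```

View pics/scene0.png

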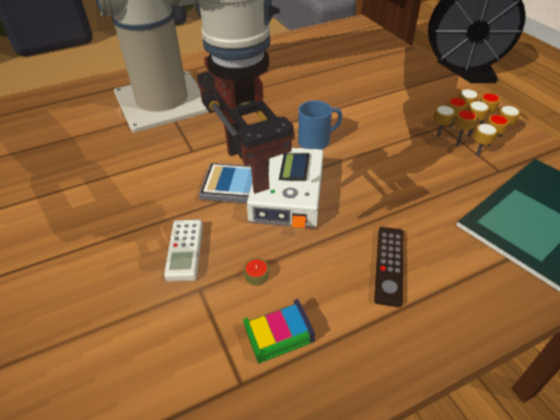

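View pics/side0.png

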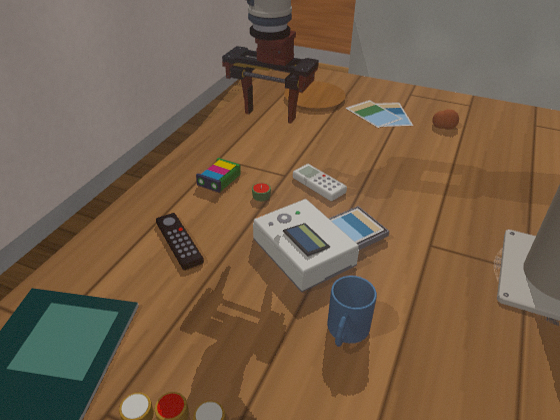

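The scene view shows the printer with its slot and the orange key (299,222) facing the camera. The tealight is at (257,271), the AC remote at (184,250), the TV remote at (390,265), and the green decoy at (278,330). The side view shows the printer's top with corners near (254,228), (305,202) and (357,252).

```bash
cat >> h.py <<'E'
from scipy.spatial.transform import Rotation as R
def ray(s,uv,z):
    d=R.from_quat(s['attitude']).as_matrix()@np.linalg.solve(s['mtx'],[uv[0],uv[1],1.]); e=np.array(s['eye'])
    return e+d*(z-e[2])/d[2]
E
python3 - <<'E'
from h import *
a=np.load('pics/scene0.npy',allow_pickle=True).item(); b=np.load('pics/side0.npy',allow_pickle=True).item()
f=a['frame']; hsv=cv2.cvtColor(f,cv2.COLOR_RGB2HSV)
m=cv2.inRange(hsv,(6,200,200),(18,255,255)); m[:205]=0;m[240:]=0
n,l,st,c=cv2.connectedComponentsWithStats(m); print([(st[i],c[i],ray(a,c[i],.034)) for i in range(1,n) if st[i][4]>20])
for n,s,uv,z in [('tealight',a,(257,271),.02),('tealight b',b,(261,191),.02),('tv',a,(390,265),.018),('ac',a,(184,250),.022),('mug',b,(352,310),.045),('TLb',b,(254,228),.06),('b2',b,(305,202),.06),('b3',b,(357,252),.06)]: print(n,ray(s,uv,z).round(3))
A=cv2.resize(a['frame'][140:290,190:340],(600,600),interpolation=cv2.INTER_CUBIC)
B=cv2.resize(b['frame'][180:310,235:395],(800,650)[0:2],interpolation=cv2.INTER_CUBIC)
cv2.imwrite('pics/cropA.png',A[:,:,::-1]); cv2.imwrite('pics/cropB.png',cv2.resize(b['frame'][185:305,240:400],(800,600),interpolation=cv2.INTER_CUBIC)[:,:,::-1])
w=ctrl.read_state(); s=save('wrist','w0'); print(s['mtx'],s['hand_eye'])
E
```

```text
[(array([292, 216,  13,  12, 128], dtype=int32), array([298.3671875, 221.625    ]), array([0.5955362 , 0.10359545, 0.034     ]))]
tealight [ 0.656 -0.01   0.02 ]
tealight b [ 0.647 -0.005  0.02 ]
tv [0.749 0.206 0.018]
ac [ 0.554 -0.111  0.022]
mug [0.343 0.276 0.045]
TLb [0.583 0.164 0.06 ]
b2 [0.52  0.042 0.06 ]
b3 [0.373 0.148 0.06 ]
[[309.69514269   0.         280.70604325]
 [  0.         309.69514269 210.09676229]
 [  0.           0.           1.        ]] [[-1.42661566e-03 -9.61108840e-01 -2.76166187e-01  7.63682261e-02]
 [ 9.99998982e-01 -1.37849877e-03 -3.68353770e-04 -7.08940909e-04]
 [-2.66666857e-05 -2.76166432e-01  9.61109828e-01 -2.00832718e-01]
 [ 0.00000000e+00  0.00000000e+00  0.00000000e+00  1.00000000e+00]]
```

View pics/cropA.png

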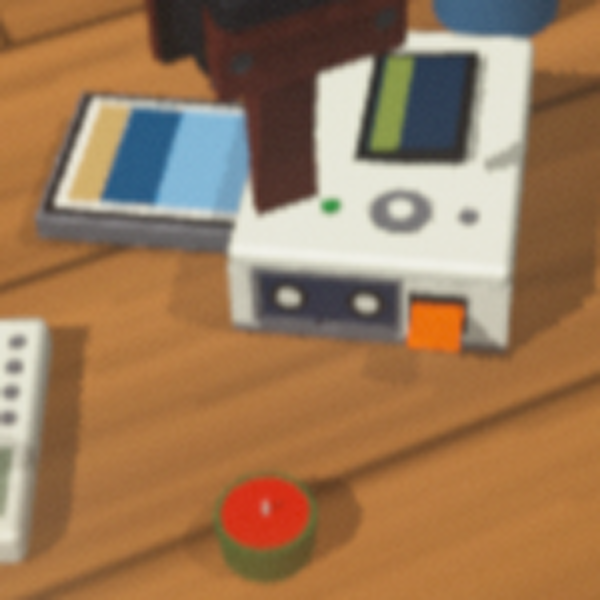

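View pics/cropB.png

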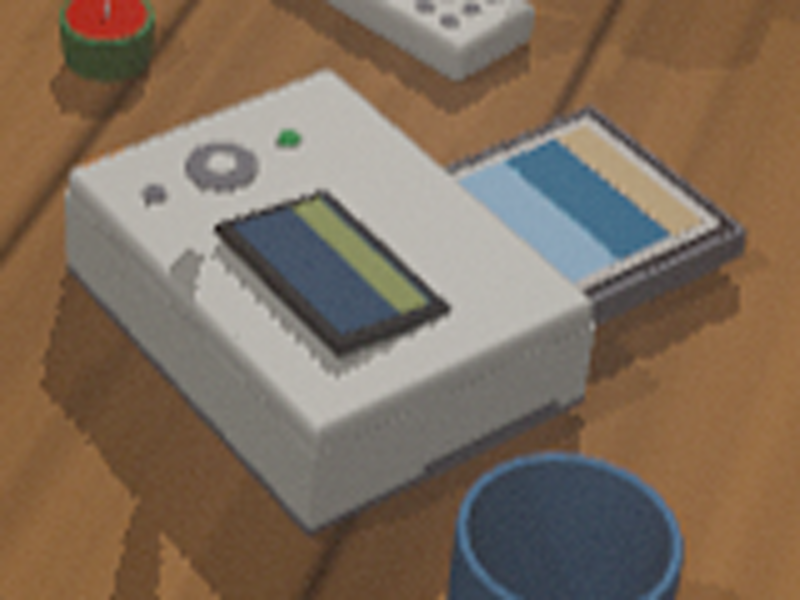

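The crops show the printer's top corners in cropB at (72,175), (328,72), (592,300) and (318,432). In cropA the hubs are at (290,297) and (366,303), and the key is at (437,325).

```bash
python3 - <<'E'
from h import *
a=np.load('pics/scene0.npy',allow_pickle=True).item(); b=np.load('pics/side0.npy',allow_pickle=True).item()
off=lambda u,v:(240+(u+.5)/5-.5,185+(v+.5)/5-.5)
P=np.array([ray(b,off(*p),.06)[:2] for p in [(70,175),(328,70),(594,302),(318,434)]])
L=np.array([[.09,.0675],[.09,-.0675],[-.09,-.0675],[-.09,.0675]])
def fit(P):
    z=(P-P.mean(0))@[1,1j]; l=L@[1,1j]; k=(z*l.conj()).sum(); k/= (abs(l)**2).sum()
    print('ctr',P.mean(0),'yaw',np.angle(k,deg=1),'scale',abs(k),'res',(abs(z-k*l)*1e3).round(1)); return P.mean(0),np.angle(k)
print(P); c,y=fit(P)
Rm=np.array([[np.cos(y),-np.sin(y)],[np.sin(y),np.cos(y)]])
offa=lambda u,v:(190+(u+.5)/4-.5,140+(v+.5)/4-.5)
for n,p,z in [('front top R',(508,272),.06),('front top L',(232,257),.06),('hubL',(290,297),.029),('hubR',(366,303),.029),('bot L',(236,326),.0),('bot R',(508,350),.0),('key top L',(412,305),.034),('keytip top R',(465,328),.034),('tealight',(266,512),.022)]:
    w=ray(a,offa(*p),z)[:2]; print(n,w.round(4),'in printer',((w-c)@Rm).round(4))
w=ray(b,off(107,8),.022)[:2]; print('teal b',((w-c)@Rm).round(4))
for n,w in [('tv',(.749,.206)),('ac',(.554,-.111))]: print(n,((np.array(w)-c)@Rm).round(3))
for n,p in [('slot',(.09,-.02)),('key',(.108,.034))]: print(n,(c+Rm@p).round(4))
E
```

```text
[[0.59552969 0.14068898]
 [0.52424719 0.03011424]
 [0.37636012 0.12732991]
 [0.4485554  0.23760444]]
ctr [0.4861731  0.13393439] yaw -33.23464284649905 scale 0.9787557299553366 res [0.6 0.7 0.4 0.2]
front top R [0.6007 0.139 ] in printer [0.0931 0.067 ]
front top L [0.5329 0.0278] in printer [ 0.0972 -0.0631]
hubL [0.5412 0.0528] in printer [ 0.0905 -0.0377]
hubR [0.5616 0.0839] in printer [ 0.0905 -0.0005]
bot L [0.521  0.0309] in printer [ 0.0856 -0.0671]
bot R [0.5968 0.1441] in printer [0.0869 0.0691]
key top L [0.5771 0.1009] in printer [0.0942 0.0222]
keytip top R [0.602  0.1162] in printer [0.1065 0.0487]
tealight [ 0.6505 -0.0091] in printer [ 0.2158 -0.0296]
teal b [ 0.225  -0.0368]
tv [0.18  0.204]
ac [ 0.191 -0.168]
slot [0.5505 0.0679]
key [0.5951 0.1032]
```

Request:
carry_out([
  [[46,20,-11,15,0],[46,20,-11,15,0],[46,20,-11,15,0],[46,21,-11,15,0],[46,0,0,0,-7.1],[46,0,0,0,-7.1],[46,0,0,0,-7.1],[46,0,0,0,-7.1],[46,0,0,0,-7.1],[46,0,0,0,-7.1]],
], newtons=20)

```text
time: 0.98
tcp_pos: [0.5807, 0.0811, 0.1249]
ee_rot: [0.399, 0.917, -0.0, -0.0]
force: [-0.6, -0.2, -0.2]
grip_width: 0.0402
grip_force: 0.0
```

Request:
carry_out([
  [[46,0,0,0,-7.1],[46,0,0,0,-7.1],[46,0,0,0,0],[46,0,0,0,0],[46,0,0,0,0]],
])

```text
time: 1.4
tcp_pos: [0.5809, 0.081, 0.1251]
ee_rot: [0.287, 0.958, -0.0, -0.0]
force: [-0.5, -0.2, -0.2]
grip_width: 0.0402
grip_force: 0.0
```

```bash
python3 - <<'E'
from h import *
st=ctrl.read_state(); s=save('wrist','w1'); save('scene','s1'); print({k:np.round(v,4) for k,v in st.items()})
H=s['hand_eye']; T=np.eye(4); T[:3,:3]=R.from_quat(st['ee_rot']).as_matrix(); T[:3,3]=st['tcp_pos']; W=T@H
q={'mtx':s['mtx'],'eye':W[:3,3],'attitude':R.from_matrix(W[:3,:3]).as_quat()}
np.save('pics/q1.npy',q,allow_pickle=True)
# predicted pixels of key corners/slot
c=np.array([.4865,.134]);y=np.deg2rad(-33.3);Rm=np.array([[np.cos(y),-np.sin(y)],[np.sin(y),np.cos(y)]])
for n,p in [('key',(.108,.034,.034)),('tipL',(.117,.0215,.034)),('tipR',(.117,.0465,.034)),('slot',(.09,-.02,.029))]:
    w=np.array([*(c+Rm@p[:2]),p[2],1]); v=s['mtx']@(np.linalg.inv(W)@w)[:3]; print(n,v[:2]/v[2])
print('tcp in printer',(st['tcp_pos'][:2]-c)@Rm)
f=s['frame'];hsv=cv2.cvtColor(f,cv2.COLOR_RGB2HSV); m=cv2.inRange(hsv,(6,200,180),(18,255,255))
n,l,S,C=cv2.connectedComponentsWithStats(m); print([(S[i],C[i],(ray(q,C[i],.034)[:2]-c)@Rm) for i in range(1,n) if S[i][4]>60])
E
```

```text
{'time': np.float64(1.4), 'joints': array([ 1.1830e-01,  4.4250e-01,  1.7606e+00,  1.0000e-04,  9.3890e-01,
       -8.6940e-01]), 'qd': array([ 0.0002, -0.0003, -0.0004, -0.0004, -0.0006, -0.0127]), 'joint_torque': array([-5.00000e-04, -5.21828e+01, -2.39753e+01,  2.87000e-02,
        6.78000e-02, -2.43000e-02]), 'tcp_pos': array([0.5809, 0.081 , 0.1251]), 'ee_rot': array([ 2.875e-01,  9.578e-01, -0.000e+00, -1.000e-04]), 'force': array([-0.5098, -0.246 , -0.2437]), 'ft_torque': array([ 0.0205, -0.0749, -0.0062]), 'grip_force': np.float64(0.0), 'grip_width': np.float64(0.0402)}
key [307.78594183 202.92313502]
tipL [294.87094885 211.82981526]
tipR [320.32052257 211.74345011]
slot [252.28483666 183.9258946 ]
tcp in printer [0.10795446 0.00753679]
[(array([296, 192,  26,  21, 489], dtype=int32), array([308.75051125, 201.73824131]), array([0.10681121, 0.03491405]))]
```

View pics/w1.png

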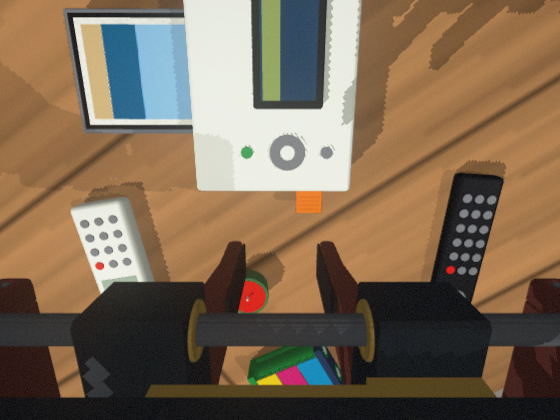

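The wrist view shows the key at x 296–322, y 192–213, matching the prediction to about 1 px. The fingers are aligned, with the tips near (237,245) and (325,245), so I'll lower to just above the key.

Request:
carry_out([
  [[46,0,0,25,0],[46,0,0,25,0],[46,0,0,20,0],[46,0,0,10,0],[46,0,0,5,0],[46,0,0,0,0],[46,0,0,0,0]],
])

```text
time: 2.08
tcp_pos: [0.5816, 0.0811, 0.0408]
ee_rot: [0.286, 0.958, 0.0, 0.0]
force: [0.5, -0.6, 0.3]
grip_width: 0.0404
grip_force: 0.0
```

```bash
python3 - <<'E'
from h import *
s=save('scene','s2'); st=ctrl.read_state(); print(st['tcp_pos'],st['force'])
cv2.imwrite('pics/s2c.png',cv2.resize(s['frame'][150:290,200:360],(800,700)[:2],interpolation=cv2.INTER_CUBIC)[:600,:,::-1])
E
```

```text
[0.58188824 0.08111675 0.04118689] [ 0.17821975 -0.33927207 -0.19687145]
```

View pics/s2c.png

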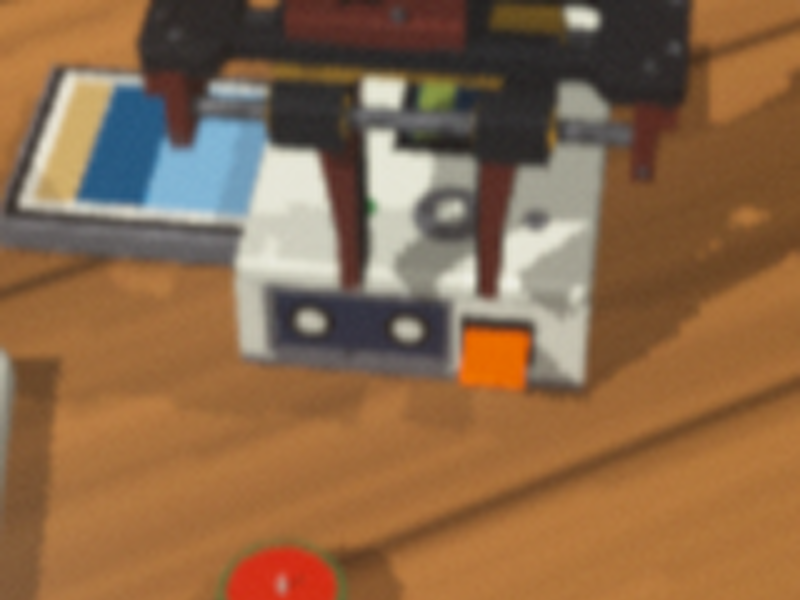

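The crop shows the key at (460–530, 325–390). The fingertips end at about (350,288) and (487,295). I'll check where those tips are in 3D.

```bash
python3 - <<'E'
from h import *
s=np.load('pics/s2.npy',allow_pickle=True).item()
c=np.array([.4865,.134]);y=np.deg2rad(-33.3);Rm=np.array([[np.cos(y),-np.sin(y)],[np.sin(y),np.cos(y)]])
off=lambda u,v:(200+(u+.5)/5-.5,150+(v+.5)/5-.5)
for p in [(487,297),(350,290)]:
  for z in (.041,.055): print(p,z,(ray(s,off(*p),z)[:2]-c)@Rm)
W=np.eye(4);W[:3,:3]=R.from_quat(s['attitude']).as_matrix();W[:3,3]=s['eye']
for P in [(.098,.031,.041),(.108,.031,.041),(.118,.031,.041),(.117,.0215,.034),(.117,.0465,.034)]:
    v=s['mtx']@(np.linalg.inv(W)@np.array([*(c+Rm@P[:2]),P[2],1]))[:3]; v=v[:2]/v[2]; print(P,(v-[200,150])*5)
st=ctrl.read_state(); print((st['tcp_pos'][:2]-c)@Rm, st['tcp_pos'])
E
```

```text
(487, 297) 0.041 [0.08146583 0.02916423]
(487, 297) 0.055 [0.09541409 0.03037636]
(350, 290) 0.041 [ 0.08349415 -0.02379154]
(350, 290) 0.055 [ 0.09739651 -0.02138104]
(0.098, 0.031, 0.041) [485.52812374 326.00324094]
(0.108, 0.031, 0.041) [482.91635428 344.93199494]
(0.118, 0.031, 0.041) [480.26141213 364.17364224]
(0.117, 0.0215, 0.034) [455.18823751 372.95471847]
(0.117, 0.0465, 0.034) [521.48578836 378.39224647]
[0.10876031 0.00817012] [0.58188824 0.08111675 0.04118689]
```

The visible tips look higher than the TCP suggests, so I'll descend in small steps and watch the force.

Request:
carry_out([
  [[46,0,0,4,0],[46,0,0,2,0],[46,0,0,2,0],[46,0,0,0,0],[46,0,0,0,0]],
])

```text
time: 2.55
tcp_pos: [0.581, 0.081, 0.0322]
ee_rot: [0.286, 0.958, -0.0, -0.0]
force: [0.7, 0.1, -0.6]
grip_width: 0.0404
grip_force: 0.0
```

```bash
python3 - <<'E'
from h import *
st=ctrl.read_state(); s=save('scene','s3'); w=save('wrist','w3'); print(st['tcp_pos'],st['force'],st['ft_torque'])
A=cv2.resize(s['frame'][170:250,230:330],(500,400),interpolation=cv2.INTER_CUBIC)
B=cv2.resize(w['frame'][130:330,180:430],(500,400),interpolation=cv2.INTER_CUBIC)
cv2.imwrite('pics/m3.png',np.hstack([A[:, :400],B[:,:400]])[:,:,::-1])
E
```

```text
[0.58097463 0.08103004 0.03220268] [ 0.67731196  0.0775899  -0.58037711] [ 0.01468731 -0.05100829  0.00383459]
```

View pics/m3.png

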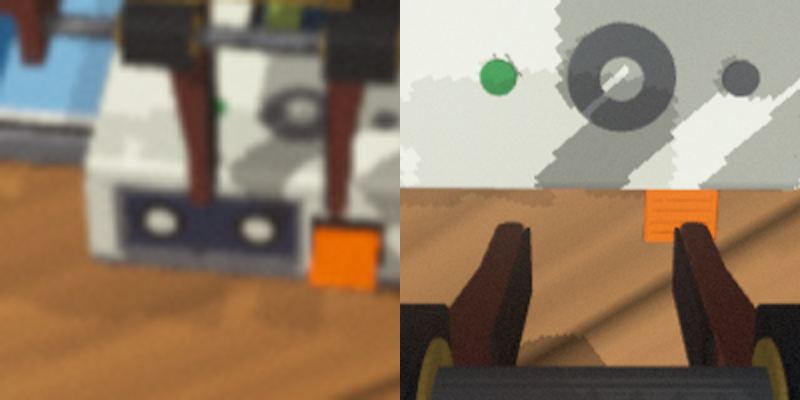

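The left half shows the right fingertip at about (337,212) and the key's top edge at about row 222. The right half, from the wrist, has the tip at (695,225) over the key's outer edge. I'll triangulate the tip.

```bash
python3 - <<'E'
from h import *
s=np.load('pics/s3.npy',allow_pickle=True).item(); w=np.load('pics/w3.npy',allow_pickle=True).item(); st=ctrl.read_state()
T=np.eye(4); T[:3,:3]=R.from_quat(st['ee_rot']).as_matrix(); T[:3,3]=st['tcp_pos']; W=T@w['hand_eye']
q={'mtx':w['mtx'],'eye':W[:3,3],'attitude':R.from_matrix(W[:3,:3]).as_quat()}
c=np.array([.4865,.134]);y=np.deg2rad(-33.3);Rm=np.array([[np.cos(y),-np.sin(y)],[np.sin(y),np.cos(y)]])
for z in (.03,.04,.05,.06,.07):
    print(z,[((ray(a,p,z)[:2]-c)@Rm*1e3).round(1) for a,p in [(s,(230+335/5,170+212/5)),(q,(180+297/2,130+113/2)),(s,(230+201/5,170+203/5)),(q,(180+112/2,130+112/2))]])
E
```

```text
0.03 [array([79.8, 29.1]), array([73.4, 39.6]), array([ 80.7, -23.3]), array([ 73.1, -22.2])]
0.04 [array([89.6, 30. ]), array([71.3, 38. ]), array([ 90.5, -21.7]), array([ 71. , -20.7])]
0.05 [array([99.4, 30.8]), array([69.2, 36.4]), array([100.3, -20. ]), array([ 68.9, -19.3])]
0.06 [array([109.2,  31.7]), array([67.2, 34.8]), array([110.1, -18.3]), array([ 66.9, -17.8])]
0.07 [array([119.1,  32.5]), array([65.1, 33.3]), array([119.9, -16.6]), array([ 64.8, -16.3])]
```

```bash
python3 - <<'E'
from h import *
s=np.load('pics/s3.npy',allow_pickle=True).item(); w=np.load('pics/w3.npy',allow_pickle=True).item(); st=ctrl.read_state()
T=np.eye(4); T[:3,:3]=R.from_quat(st['ee_rot']).as_matrix(); T[:3,3]=st['tcp_pos']; W=T@w['hand_eye']
q={'mtx':w['mtx'],'eye':W[:3,3],'attitude':R.from_matrix(W[:3,:3]).as_quat()}
c=np.array([.4865,.134]);y=np.deg2rad(-33.3);Rm=np.array([[np.cos(y),-np.sin(y)],[np.sin(y),np.cos(y)]])
for z in (.03,.04,.05,.06,.07):
    print(z,[((ray(a,p,z)[:2]-c)@Rm*1e3).round(1) for a,p in [(s,(297,212.4)),(q,(328,242)),(s,(270,210.6)),(q,(236,242))]])
E
```

```text
0.03 [array([79.8, 29.1]), array([113.1,  40.9]), array([ 80.7, -23.7]), array([113.1, -23.8])]
0.04 [array([89.6, 30. ]), array([109.1,  39.3]), array([ 90.5, -22. ]), array([109.1, -22.2])]
0.05 [array([99.4, 30.8]), array([105.1,  37.6]), array([100.3, -20.4]), array([105.1, -20.7])]
0.06 [array([109.2,  31.7]), array([101.1,  36. ]), array([110.1, -18.7]), array([101. , -19.2])]
0.07 [array([119.1,  32.5]), array([97. , 34.3]), array([119.9, -17. ]), array([ 97. , -17.6])]
```

Both views put the physical tip about 20–35 mm above the TCP, and there is no contact at 0.032. I'll keep descending with the force check.

Request:
carry_out([
  [[46,0,0,3,0],[46,0,0,3,0],[46,0,0,0,0],[46,0,0,0,0]],
])

```text
time: 2.98
tcp_pos: [0.5807, 0.081, 0.0258]
ee_rot: [0.286, 0.958, -0.0, -0.0]
force: [0.6, 0.5, -0.1]
grip_width: 0.0401
grip_force: 0.0
```

Request:
carry_out([
  [[46,0,0,2,0],[46,0,0,2,0],[46,0,0,0,0],[46,0,0,0,0]],
])

```text
time: 3.32
tcp_pos: [0.5808, 0.081, 0.022]
ee_rot: [0.286, 0.958, -0.0, -0.0]
force: [1.0, -0.2, -0.2]
grip_width: 0.0403
grip_force: 0.0
```

Request:
carry_out([
  [[46,0,0,2,0],[46,0,0,2,0],[46,0,0,0,0],[46,0,0,0,0]],
])

```text
time: 3.65
tcp_pos: [0.5808, 0.081, 0.018]
ee_rot: [0.286, 0.958, -0.0, -0.0]
force: [0.4, 0.1, 0.4]
grip_width: 0.0405
grip_force: 0.0
```

```bash
python3 - <<'E'
from h import *
st=ctrl.read_state(); s=save('scene','s4'); w=save('side','w4'); print(st['tcp_pos'],st['force'],st['ft_torque'])
A=cv2.resize(s['frame'][190:250,250:330],(640,480),interpolation=cv2.INTER_CUBIC)
cv2.imwrite('pics/m4.png',A[:,:,::-1])
c=np.array([.4865,.134]);y=np.deg2rad(-33.3);Rm=np.array([[np.cos(y),-np.sin(y)],[np.sin(y),np.cos(y)]])
W=np.eye(4);W[:3,:3]=R.from_quat(s['attitude']).as_matrix();W[:3,3]=s['eye']
for P in [(.118,.033,.034),(.118,.033,.044),(.118,.033,.054),(.108,.033,.034)]:
    v=s['mtx']@(np.linalg.inv(W)@np.array([*(c+Rm@P[:2]),P[2],1]))[:3]; v=v[:2]/v[2]; print(P,(v-[250,190])*8)
E
```

```text
[0.5808406  0.08099576 0.01798621] [0.36948996 0.12101241 0.38367832] [ 0.02291388 -0.01807416 -0.01796393]
(0.118, 0.033, 0.034) [376.59696856 283.82471126]
(0.118, 0.033, 0.044) [377.11194397 254.53612356]
(0.118, 0.033, 0.054) [377.63557917 224.75502126]
(0.108, 0.033, 0.034) [380.75484274 253.03497438]
```

View pics/m4.png

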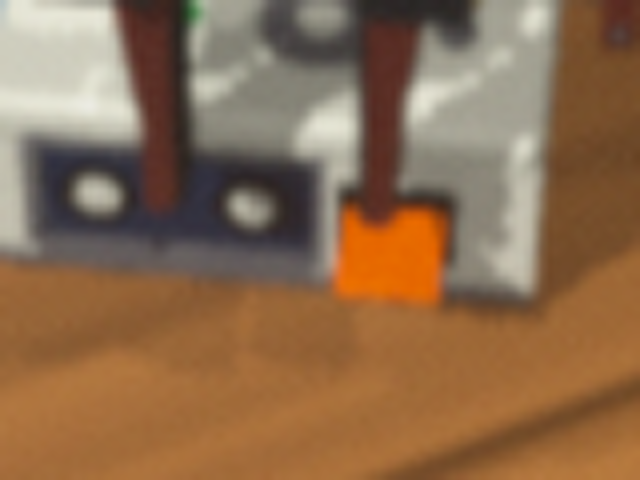

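The tip in m4 is at (378,222), still about 15 mm above the key, and finger B stands in front of the slot between the hubs. I'll continue down.

Request:
carry_out([
  [[46,0,0,4,0],[46,0,0,4,0],[46,0,0,0,0],[46,0,0,0,0]],
])

```text
time: 4.08
tcp_pos: [0.5806, 0.081, 0.0097]
ee_rot: [0.286, 0.958, -0.0, -0.0]
force: [-1.0, 0.0, -0.8]
grip_width: 0.0406
grip_force: 0.0
```

Request:
carry_out([
  [[46,0,0,2,0],[46,0,0,2,0],[46,0,0,0,0],[46,0,0,0,0]],
])

```text
time: 4.42
tcp_pos: [0.5809, 0.081, 0.006]
ee_rot: [0.286, 0.958, -0.0, -0.0]
force: [-0.1, 0.1, -0.7]
grip_width: 0.0402
grip_force: 0.0
```

Request:
carry_out([
  [[46,0,0,1,0],[46,0,0,1,0],[46,0,0,0,0],[46,0,0,0,0]],
])

```text
time: 4.75
tcp_pos: [0.581, 0.081, 0.0041]
ee_rot: [0.286, 0.958, -0.0, -0.0]
force: [0.3, -0.3, -0.6]
grip_width: 0.0403
grip_force: 0.0
```

Request:
carry_out([
  [[46,0,0,1,0],[46,0,0,1,0],[46,0,0,0,0],[46,0,0,0,0]],
])

```text
time: 5.08
tcp_pos: [0.5809, 0.081, 0.0021]
ee_rot: [0.286, 0.958, -0.0, -0.0]
force: [-0.1, 0.3, -0.6]
grip_width: 0.0404
grip_force: 0.0
```

Request:
carry_out([
  [[46,0,0,1,0],[46,0,0,1,0],[46,0,0,0,0],[46,0,0,0,0]],
])

```text
time: 5.42
tcp_pos: [0.5809, 0.081, 0.0001]
ee_rot: [0.286, 0.958, -0.0, -0.0]
force: [-0.0, -0.1, 0.4]
grip_width: 0.0403
grip_force: 0.0
```

```bash
python3 - <<'E'
from h import *
st=ctrl.read_state(); s=save('scene','s5'); w=save('wrist','w5'); print(st['tcp_pos'],st['force'],st['ft_torque'])
A=cv2.resize(s['frame'][190:250,260:310],(400,480),interpolation=cv2.INTER_CUBIC)
B=cv2.resize(w['frame'][150:270,240:340],(400,480),interpolation=cv2.INTER_CUBIC)
cv2.imwrite('pics/m5.png',np.hstack([A,B])[:,:,::-1])
E
```

```text
[5.80909915e-01 8.10014089e-02 7.22536541e-05] [-0.0157925  -0.07654178  0.37011973] [ 0.06720221 -0.10189468 -0.02282488]
```

View pics/m5.png

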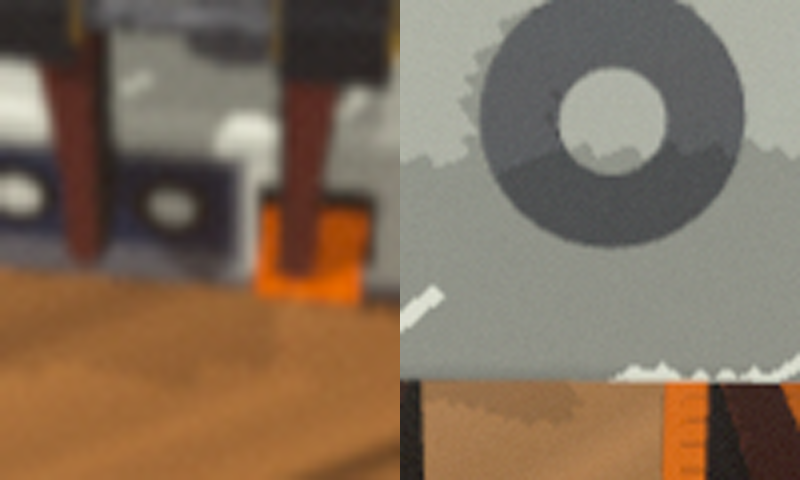

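The tip is now at (298,278), right at the key's top surface, and finger B is in front of the cartridge. I've used all the views I need. Next I'll press.

Request:
carry_out([
  [[46,0,0,1,0],[46,0,0,1,0],[46,0,0,0,0],[46,0,0,0,0]],
])

```text
time: 5.85
tcp_pos: [0.5809, 0.081, -0.0019]
ee_rot: [0.286, 0.958, -0.0, -0.0]
force: [-0.4, -0.3, -0.8]
grip_width: 0.0405
grip_force: 0.0
```

Request:
carry_out([
  [[46,0,0,1,0],[46,0,0,1,0],[46,0,0,0,0],[46,0,0,0,0]],
])

```text
time: 6.18
tcp_pos: [0.5812, 0.0811, -0.0037]
ee_rot: [0.286, 0.958, 0.0, 0.0]
force: [0.2, 0.9, 1.1]
grip_width: 0.0405
grip_force: 0.6
```

Contact is starting.

Request:
carry_out([
  [[46,0,0,1,0],[46,0,0,1,0],[46,0,0,0,0],[46,0,0,0,0]],
])

```text
time: 6.52
tcp_pos: [0.5811, 0.0811, -0.0058]
ee_rot: [0.286, 0.958, 0.0, 0.0]
force: [-0.5, -0.1, 2.2]
grip_width: 0.0402
grip_force: 1.1
```

Request:
carry_out([
  [[46,0,0,1,0],[46,0,0,1,0],[46,0,0,0,0],[46,0,0,0,0]],
])

```text
time: 6.85
tcp_pos: [0.5813, 0.0809, -0.0078]
ee_rot: [0.286, 0.958, 0.0, 0.0]
force: [0.6, -0.5, 3.9]
grip_width: 0.0404
grip_force: 2.9
```

Request:
carry_out([
  [[46,0,0,0.7,0],[46,0,0,0.8,0],[46,0,0,0,0],[46,0,0,0,0]],
])

```text
time: 7.18
tcp_pos: [0.5813, 0.081, -0.0092]
ee_rot: [0.286, 0.958, 0.0, 0.0]
force: [1.3, -1.8, 4.6]
grip_width: 0.0406
grip_force: 3.4
```

Request:
carry_out([
  [[46,0,0,0.4,0],[46,0,0,0,0],[46,0,0,0,0],[46,0,0,0,0]],
])

```text
time: 7.52
tcp_pos: [0.5813, 0.081, -0.0095]
ee_rot: [0.286, 0.958, 0.0, 0.0]
force: [0.8, -1.2, 5.4]
grip_width: 0.0404
grip_force: 3.5
```

```bash
python3 - <<'E'
from h import *
F=[]
s=save('scene','s6')
for i in range(6):
    ctrl.snapshot('side'); F.append(ctrl.read_state()['force'])
print(np.mean(F,0))
def hubs(s):
    f=s['frame'][195:250,250:300]; m=((f.min(2)>140)).astype(np.uint8); n,l,S,C=cv2.connectedComponentsWithStats(m)
    return [(S[i][4],(C[i]+[250,195]).round(1)) for i in range(1,n) if 8<S[i][4]<80]
for k in ('s5','s6'): print(hubs(np.load(f'pics/{k}.npy',allow_pickle=True).item()))
E
```

```text
[ 0.73908031 -1.51605198  4.99188447]
[(np.int32(48), array([290.6, 207.3])), (np.int32(11), array([261.6, 213.9]))]
[(np.int32(12), array([291.8, 209.8]))]
```

```bash
python3 - <<'E'
from h import *
for k in ('s4','s5','s6'):
    f=np.load(f'pics/{k}.npy',allow_pickle=True).item()['frame']; hsv=cv2.cvtColor(f,cv2.COLOR_RGB2HSV)
    sub=f[205:235,255:290].astype(int); 
    navy=(sub[:,:,2]>sub[:,:,0]+18)&(sub.max(2)<110); ys,xs=np.nonzero(navy); print(k,'navy',navy.sum(),xs.min()+255,xs.max()+255,np.percentile(ys,[2,50,98])+205)
    col=(hsv[195:235,250:300,1]>120)&(hsv[195:235,250:300,2]>100)&((hsv[195:235,250:300,0]<4)|(hsv[195:235,250:300,0]>22)); print('bright colours',col.sum())
    for u in (263,280): print(u,[tuple(int(x) for x in p) for p in f[206:228:2,u]])
E
```

```text
Traceback (most recent call last):
ValueError: zero-size array to reduction operation minimum which has no identity
```

```bash
python3 - <<'E'
from h import *
for k in ('s4','s5','s6'):
    f=np.load(f'pics/{k}.npy',allow_pickle=True).item()['frame']
    for u in (262,265,279): print(k,u,[tuple(int(x) for x in p) for p in f[206:230:2,u]])
E
```

```text
s4 262 [(186, 185, 169), (98, 94, 93), (53, 51, 57), (140, 135, 122), (188, 184, 170), (119, 113, 102), (60, 56, 65), (97, 90, 93), (103, 92, 88), (136, 94, 58), (151, 100, 55), (149, 100, 57)]
s4 265 [(186, 184, 169), (102, 100, 97), (53, 52, 64), (53, 49, 49), (88, 82, 72), (63, 56, 56), (56, 54, 67), (91, 86, 88), (101, 90, 90), (130, 92, 60), (150, 99, 54), (144, 97, 55)]
s4 279 [(138, 135, 122), (105, 104, 95), (57, 53, 55), (47, 40, 40), (129, 125, 111), (149, 144, 130), (67, 59, 60), (70, 66, 75), (97, 90, 92), (104, 86, 76), (134, 89, 53), (150, 99, 54)]
s5 262 [(184, 184, 169), (99, 96, 95), (50, 48, 54), (137, 134, 121), (188, 185, 167), (119, 114, 104), (57, 52, 61), (97, 90, 92), (103, 91, 90), (137, 92, 57), (152, 102, 56), (147, 99, 53)]
s5 265 [(176, 169, 155), (101, 94, 93), (53, 50, 61), (51, 47, 46), (84, 78, 69), (60, 53, 54), (54, 53, 63), (90, 84, 87), (101, 92, 89), (126, 88, 56), (146, 97, 51), (142, 93, 50)]
s5 279 [(137, 136, 121), (106, 102, 94), (57, 53, 54), (46, 39, 39), (91, 87, 77), (101, 96, 86), (52, 45, 42), (65, 62, 65), (93, 87, 87), (103, 89, 79), (131, 89, 50), (147, 96, 52)]
s6 262 [(184, 182, 166), (99, 95, 97), (52, 52, 67), (46, 43, 58), (82, 76, 70), (178, 175, 158), (154, 149, 135), (58, 54, 57), (81, 70, 71), (135, 91, 56), (150, 98, 50), (146, 96, 52)]
s6 265 [(127, 113, 101), (92, 82, 81), (53, 48, 64), (45, 45, 58), (47, 44, 54), (52, 45, 43), (51, 43, 45), (50, 45, 57), (72, 63, 65), (126, 88, 56), (148, 98, 52), (141, 94, 49)]
s6 279 [(134, 131, 118), (105, 102, 93), (54, 49, 51), (42, 37, 45), (41, 34, 36), (70, 63, 56), (118, 112, 101), (81, 74, 67), (50, 41, 43), (90, 70, 61), (131, 87, 50), (146, 96, 52)]
```

The hub has shifted about 3.4 px, so the cartridge has sprung out roughly 9 mm and is held with the key down. Now I'll ease it out along -tool x.

Request:
carry_out([
  [[46,-1.5,0,0,0],[46,-1.5,0,0,0],[46,-1.5,0,0,0],[46,-1.5,0,0,0],[46,-1.5,0,0,0],[46,-1.5,0,0,0],[46,-1.5,0,0,0],[46,-1.5,0,0,0],[46,0,0,0,0],[46,0,0,0,0]],
])

```text
time: 8.7
tcp_pos: [0.5914, 0.0742, -0.0097]
ee_rot: [0.286, 0.958, 0.0, 0.0]
force: [-0.5, -0.6, 3.9]
grip_width: 0.0405
grip_force: 2.9
```

Request:
carry_out([
  [[46,-1.5,0,0,0],[46,-1.5,0,0,0],[46,-1.5,0,0,0],[46,-1.5,0,0,0],[46,-1.5,0,0,0],[46,-1.5,0,0,0],[46,-1.5,0,0,0],[46,-1.5,0,0,0],[46,0,0,0,0],[46,0,0,0,0]],
])

```text
time: 9.53
tcp_pos: [0.601, 0.0678, -0.01]
ee_rot: [0.286, 0.958, -0.0, -0.0]
force: [0.1, -0.4, 0.2]
grip_width: 0.0404
grip_force: 0.0
```

Request:
carry_out([
  [[46,-1.5,0,0,0],[46,-1.5,0,0,0],[46,-1.5,0,0,0],[46,-1.5,0,0,0],[46,-1.5,0,0,0],[46,-1.5,0,0,0],[46,-1.5,0,0,0],[46,-1.5,0,0,0],[46,0,0,0,0],[46,0,0,0,0]],
])

```text
time: 10.37
tcp_pos: [0.6111, 0.0612, -0.0097]
ee_rot: [0.286, 0.958, -0.0, -0.0]
force: [-0.6, -0.3, 0.5]
grip_width: 0.0407
grip_force: 0.0
```

Request:
carry_out([
  [[46,0,0,-10,0],[46,0,0,-15,0],[46,0,0,-30,0],[46,0,0,-40,0],[46,0,0,-40,0],[46,0,0,-30,0],[46,0,0,-10,0],[46,0,0,0,0],[46,0,0,0,0],[46,0,0,0,0]],
])

```text
time: 11.2
tcp_pos: [0.6096, 0.0612, 0.1634]
ee_rot: [0.286, 0.958, -0.001, -0.001]
force: [0.3, 0.3, -0.7]
grip_width: 0.0406
grip_force: 0.0
```

```bash
python3 - <<'E'
from h import *
s=save('scene','s7'); st=ctrl.read_state(); print(st['tcp_pos'],st['force'],st['time'])
cv2.imwrite('pics/s7c.png',cv2.resize(s['frame'][170:290,200:360],(800,600),interpolation=cv2.INTER_CUBIC)[:,:,::-1])
E
```

```text
[0.60954038 0.06120018 0.1630384 ] [-0.02970926 -0.28694186 -0.29904309] 11.25
```

View pics/s7c.png

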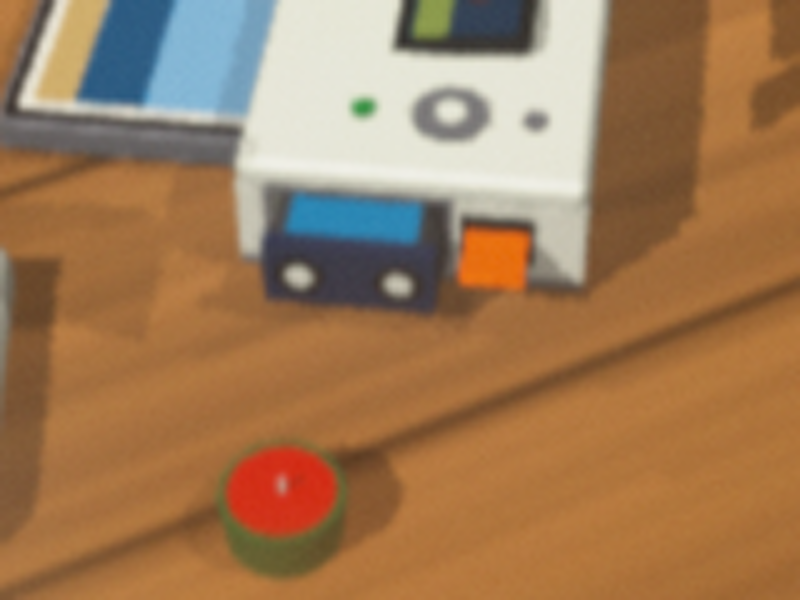

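The cartridge stands level and part-way out, with hubs at (300,277) and (398,285). The key is up and the tealight hasn't moved. I'll check how far out it is before handing in.

```bash
python3 - <<'E'
from h import *
s=np.load('pics/s7.npy',allow_pickle=True).item()
c=np.array([.4865,.134]);y=np.deg2rad(-33.3);Rm=np.array([[np.cos(y),-np.sin(y)],[np.sin(y),np.cos(y)]])
x=np.array([(ray(s,(200+u/5,170+v/5),.029)[:2]-c)@Rm for u,v in [(300,277),(398,285)]])[:,0]
out=x.mean()-.0905; print(x,'moved',out)  # hubs read .0905 latched
if .024<out<.037: print(ctrl.finish_job())
E
```

```text
[0.12100341 0.12094536] moved 0.03047438428354554
the job is handed in; nothing more can be done
None
```

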